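# Snap the blue torch into its roller-clip bracket

### The arm

A 6-joint arm with a two-finger parallel gripper is mounted at the origin on the work surface. World frame = base frame: x ahead of the robot, y to its left, z up, the work surface at z = 0. Lengths are in mm, angles in rad, forces in N, time in s.
With the tool pointing down it reaches from about 350 to 775 mm from the base axis. Payload 7.3 kg.
Tool frame: the origin (TCP) lies midway between the tips of the shut fingers; the grasp point (between the pads) lies 19 mm behind it; z points along the fingers, x is the direction in which the jaws open and shut, and the axes are right-handed (so a half turn about z gives the same grasp; the last joint's range is limited). The gripper opens to 92 mm and grips with 3 to 60 N. Pads are 19 mm wide; open, the fingers measure 130 mm over their backs; the gripper's body (75 mm by 190 mm) begins 47 mm behind the grasp point.
Start: joints at [-1.447, 0.342, 1.524, -0, 1.275, -0.146], TCP at [139.955, -506.021, 226.741] pointing down, gripper open.
Joint ranges: [-2.53, 2.53], [-0.77, 2.02], [0.04, 2.7], [-1, 4.14], [0.28, 2.66], [-3.11, 3.11]. Speed limits (rad/s): [2.57, 2.57, 3.14, 3.14, 3.14, 3.14].

### API

Orientations are given as [roll, pitch, yaw] about the fixed x, y, z axes, in that order (R = Rz(yaw) Ry(pitch) Rx(roll)).
In Python, from plant import bot gives the robot as it stands.
- The arm moves only by the shell command python3 -m pendant 'ROWS' [OPENING]. ROWS is JSON, a list of rows, each an object with "linear": the shift along the world's x, y, z in mm, a list of three; "twist": the turn about the world's z in degrees. In form: [{"linear": [x, y, z], "twist": twist}, ...]. A call has 1 to 20 rows; each row is the pose to reach, as a shift and turn from the pose commanded when the call began; what a row does not reach only later rows make up. A row lasts 1/8 s, in which the tool goes at most 62.5 mm and 10.7 degrees, less where a joint would pass 70% of its speed; a pose out of reach is approached as far as the arm can. A call with a gripper value outside its range is refused whole. OPENING is the closure in counts, from 0 (fully open) to 255 (shut), set as the call begins (- or left out, the last holds). The fingers move at their own pace and stop on an object; the grip force is fixed at half the most. Time passes only in rows, so rows that repeat a pose let the fingers close. It gives the time, the measured TCP pose, the force and the opening at its end, in the units of the state.
- bot.get_obs(): the state, without advancing time (a new reading comes with each control period).
- bot.capture(name): name is "scene" or "side" or "wrist"; returns a dict with "frame" (480x640x3 uint8, blue, green, red), "z_map" (480x640 float32, mm along the optical axis (not along the pixel's ray), 0 where there is no reading), "fx", "fy", "cx", "cy" (pixels), "k1" (the pictures are not rectified: a ray, as slopes to the right and down, at radius r is drawn at 1 + k1 r^2 times it, then the intrinsics apply), "rvec" (rotation vector, rad) and "tvec" (3), from world to camera coordinates, as OpenCV has them. Camera axes: x right, y down, z forward; pixel columns grow to the right and rows downward; lengths in mm; the calibration is good to about 2 mm. A picture is of the moment at which its call begins.
- bot.close_job(): hands the job in, once; it reports no verdict.
The state is a dict: "time": time; "joint_positions": joint angles; "dq": joint speeds; "tau": joint torques, N m; "tool_pos": TCP position; "tcp_rot": TCP orientation; "contact_force": force on the tool from outside, world axes, zero at the start; "moment": the same for the moment, N m; "grip_width": finger opening in mm.
Only numpy, scipy, OpenCV 4.12 (cv2) and the standard library are available. Lean on these libraries where they do the work, as an engineer would, in place of code of your own. Each camera call takes 0.05 s, during which the arm holds its last target. There are 200 camera calls.

### The job

Put the blue inspection torch away in its bench bracket: lay it along the bracket, centred over the two clips, and press it down until both clips snap over it and it lies fully home; then stop pushing and let go. Place it by hand rather than dropping it in, do not keep forcing it once it has snapped, and leave the orange torch where it lies.

Things in the scene. Friction and masses are not known exactly. Their poses are not given: they have to be found in the camera images.
- blue_torch: Torch to put away: straight round rod, blue with black ribs round the middle and black eight-sided ends, 170 mm long, 26 mm diameter, 120 g, lying on the table. Origin on its centre line at mid-length (13 mm above the table as it lies); x axis along the torch, lens at +x. It may go into the bracket either way round.
- bracket: Empty bracket fixed to the table: grey base 130 mm (x) by 86 mm (y), 10 mm thick, with two clips 45 mm either side of its middle along x, each 18 mm long (24 mm at the rollers), 66 mm clear between them for the fingers. Each clip: black V saddle and two sprung black jaws with yellow rollers, tops 68 mm above the table, yielding sideways in y. Origin: centre of the underside, z up.
- seat (a point): Where the torch's middle lies when home, along the bracket's x: 45 mm above its origin. Going down, the torch meets the rollers with its centre line 24 mm above this point; the push peaks at about 6 N (up to 12 N if off centre) and is gone 12 mm above it; from there the rollers pull the torch home and hold it. The saddles are rigid: pushing on only builds force.
- orange_torch: A torch of the same shape and size but orange, with the same origin and axes; leave it where it lies.
Things that resemble listed ones, but are neither listed nor needed, are in the scene too. What is shaped like the blue_torch but green is not meant.

How it is judged:
By the outcome, as a careful person would: the job done as asked, in the order asked, and still so for the second after the job is handed in, with the robot touching nothing.
It also fails if it takes over 35 s, if anything falls off the work surface, if the arm or the gripper's body presses on something with over 40 N, if the wrist force passes 120 N, or if a joint passes its speed limit or range.

## Working session

There is one attempt and no reset: what is moved stays moved. The work goes in short steps, Python scripts to look and compute and a shell command to move; the robot and the scene stay as the last step left them, time stands still between calls to the robot, and variables do not carry over. Pictures are saved under pics/ and viewed, about 8 in all and at most 12, crops included, and the job is handed in when it is done.

```bash
ls; mkdir -p pics
python3 - <<'E'
from plant import bot
import cv2,numpy as np
o=bot.get_obs();print({k:np.round(v,3).tolist() for k,v in o.items()})
ims=[]
for n in("scene","side"):
    c=bot.capture(n);np.save(f"pics/{n}0.npy",c,allow_pickle=True);cv2.imwrite(f"pics/{n}0.png",c["frame"])
    print(n,{k:np.round(c[k],3).tolist() for k in("fx","fy","cx","cy","k1","rvec","tvec")},(c["z_map"]>0).mean())
E
```

```text
pics
{'time': 0.0, 'joint_positions': [-1.447, 0.343, 1.525, 0.0, 1.275, -0.146], 'dq': [-0.0, 0.0, -0.0, -0.002, -0.0, -0.0], 'tau': [0.0, -43.124, -24.422, 0.072, 0.056, -0.0], 'tool_pos': [139.922, -505.595, 226.043], 'tcp_rot': [-3.141, 0.001, -1.301], 'contact_force': [-0.237, 0.41, -0.356], 'moment': [-0.005, 0.015, 0.011], 'grip_width': 91.285}
scene {'fx': 595.925, 'fy': 595.925, 'cx': 320.036, 'cy': 236.207, 'k1': -0.103, 'rvec': [1.46, 2.086, -0.885], 'tvec': [247.462, -338.782, 1723.678]} 0.99603515625
side {'fx': 597.277, 'fy': 597.277, 'cx': 319.319, 'cy': 251.979, 'k1': -0.194, 'rvec': [2.231, -0.366, 0.194], 'tvec': [-601.157, 157.728, 890.169]} 0.9958528645833333
```

View pics/scene0.png

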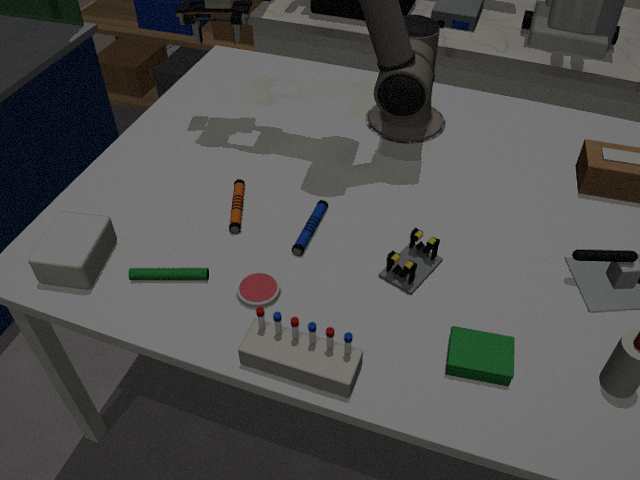

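View pics/side0.png

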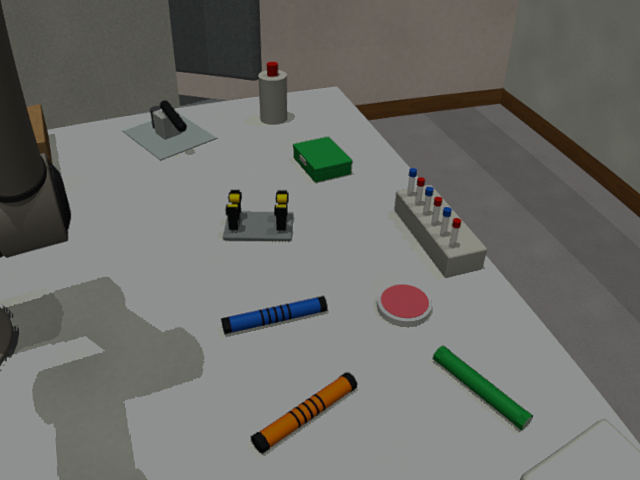

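The scene view shows the blue torch from (325,203) to (297,250), the bracket at (411,262), and the orange torch at (237,205). In the side view, the blue torch runs from (225,324) to (325,304) and the bracket is at (259,225). Next I'll measure with point clouds and rays.

```bash
cat > h.py <<'E'
import numpy as np,cv2
def geo(c):
    K=np.array([[c["fx"],0,c["cx"]],[0,c["fy"],c["cy"]],[0,0,1.]]);R=cv2.Rodrigues(np.array(c["rvec"],float))[0]
    return K,np.array([c["k1"],0,0,0.]),R,np.array(c["tvec"],float).ravel()
def slopes(c,p):
    K,D,R,t=geo(c);return cv2.undistortPoints(np.float64(p).reshape(-1,1,2),K,D).reshape(-1,2)
def plane(c,p,z):
    K,D,R,t=geo(c);s=slopes(c,p);d=np.c_[s,np.ones(len(s))]@R;o=-R.T@t
    return o+d*((z-o[2])/d[:,2])[:,None]
def cloud(c):
    K,D,R,t=geo(c);v,u=np.mgrid[:480,:640];s=slopes(c,np.c_[u.ravel(),v.ravel()])
    z=c["z_map"].ravel()[:,None];P=(np.c_[s,np.ones(len(s))]*z-t)@R;P[z[:,0]==0]=np.nan
    return P.reshape(480,640,3)
def proj(c,P):
    K,D,R,t=geo(c);return cv2.projectPoints(np.float64(P).reshape(-1,1,3),np.array(c["rvec"],float),t,K,D)[0].reshape(-1,2)
E
python3 - <<'E'
from h import *
for n in("scene","side"):
    c=np.load(f"pics/{n}0.npy",allow_pickle=True).item();P=cloud(c);hsv=cv2.cvtColor(c["frame"],cv2.COLOR_BGR2HSV)
    # table plane check
    tab=(hsv[...,1]<40)&(abs(P[...,2])<15);print(n,"table z",np.nanmedian(P[tab][:,2]),np.nanstd(P[tab][:,2]))
    for name,lo,hi in(("blue",(105,120,50),(125,255,255)),("orange",(5,150,80),(20,255,255)),("yellow",(24,120,80),(35,255,255))):
        m=cv2.inRange(hsv,lo,hi);m=cv2.bitwise_and(m,((P[...,0]>100)&(abs(P[...,1])<600)&(P[...,2]>-20)&(P[...,2]<90)).astype(np.uint8)*255)
        k=cv2.morphologyEx(m,cv2.MORPH_CLOSE,np.ones((9,9)) if name!="yellow" else np.ones((1,1)))
        N,L,S,C=cv2.connectedComponentsWithStats(k)
        for i in range(1,N):
            if S[i,4]<(8 if name=="yellow" else 250):continue
            q=P[(L==i)&(m>0)];print(name,S[i],C[i].round(1),"cloud med",np.nanmedian(q,0).round(1))
            if name!="yellow":
                # incl. black ends: near axis & raised
                w=plane(c,np.argwhere(L==i)[:,::-1],13)[:,:2];mu=w.mean(0);a=np.linalg.svd(w-mu,full_matrices=False)[2][0]
                dark=(c["frame"].max(2)<70)|(L==i)
                vv,uu=np.nonzero(dark);W=plane(c,np.c_[uu,vv],13)[:,:2]-mu;al=W@a;pe=W@[-a[1],a[0]]
                s=(abs(pe)<9)&(abs(al)<110);print("  axis",np.degrees(np.arctan2(a[1],a[0])),"mu",mu.round(1),"blue ends",((w-mu)@a).min(),((w-mu)@a).max(),"full",al[s].min(),al[s].max(),"mid",mu+a*(al[s].min()+al[s].max())/2)
    b=(abs(P[...,2]-10)<3.5)&(hsv[...,1]<60)&(hsv[...,2]<170)
    N,L,S,C=cv2.connectedComponentsWithStats(cv2.morphologyEx(b.astype(np.uint8),cv2.MORPH_OPEN,np.ones((3,3))))
    for i in range(1,N):
        if S[i,4]>300 : print("base?",S[i],C[i],np.nanmedian(P[L==i],0))
E
```

```text
scene table z -0.7220872746254594 2.9715348851687433
blue [295 203  31  44 438] [310.9 224.5] cloud med [535.6 -90.1  22.9]
  axis 0.18492860147892876 mu [522.2 -94.3] blue ends -79.27408344428441 73.06293524158257 full -89.72413615989521 105.80398320140806 mid [530.26587388 -94.28699019]
orange [230 183  14  40 361] [236.7 202.9] cloud med [ 524.7 -283.9   22.7]
  axis 22.122056562621854 mu [ 511.7 -291.3] blue ends -75.77530690894271 69.57853967825555 full -91.7949982269122 106.69645944747225 mid [ 518.59358027 -288.49862934]
yellow [415 231   7   6  28] [418.2 233.3] cloud med [520.3 154.6  63.9]
yellow [429 237   7   7  25] [431.7 240.1] cloud med [530.4 187.1  62.8]
yellow [391 254   9   6  31] [394.9 256.4] cloud med [604.5 125.5  63.2]
yellow [405 261   8   7  30] [408.7 263.8] cloud med [614.2 157.6  62.9]
side table z 0.6369949381211368 2.205690491421193
blue [ 229  298   92   34 1388] [274.4 314.2] cloud med [ 524.3 -100.8   23. ]
  axis -179.86865170341497 mu [528.5 -91.5] blue ends -77.46694796933728 73.4758895225475 full -88.40437091017218 85.93336392838356 mid [529.72039521 -91.49280301]
orange [ 260  376   91   71 1703] [305.9 410.3] cloud med [ 513.6 -292.5   24.4]
  axis -157.668005432444 mu [ 519.  -284.5] blue ends -78.88208253989592 74.05591304492204 full -90.19784740339962 90.06341439314956 mid [ 519.06471841 -284.43191348]
yellow [229 194  11   8  68] [234.  197.1] cloud med [527.6 183.2  62.6]
yellow [277 194  10   8  77] [281.6 197.5] cloud med [612.4 154.7  62.3]
yellow [227 204  11   3  27] [232.2 205.1] cloud med [519.5 156.2  63.8]
yellow [276 204  10   4  27] [280.9 205.2] cloud med [605.8 128.2  64. ]
base? [ 223  212   70   28 1338] [258.9955157  226.61659193] [565.32359865 146.63322707   9.82410412]
```

```bash
python3 -m pendant '[{"linear":[39,41,0],"twist":-2},{"linear":[78,83,0],"twist":-4},{"linear":[117,124,0],"twist":-6},{"linear":[156,165,-5],"twist":-8},{"linear":[195,207,-10],"twist":-10},{"linear":[234,248,-15],"twist":-12},{"linear":[273,289,-20],"twist":-14},{"linear":[312,330,-25],"twist":-15.5},{"linear":[351,372,-30],"twist":-15.5},{"linear":[375,400,-35],"twist":-15.5},{"linear":[389,413,-40],"twist":-15.5},{"linear":[389,413,-40],"twist":-15.5},{"linear":[389,413,-40],"twist":-15.5}]' 0
python3 - <<'E'
from plant import bot
import cv2,numpy as np
c=bot.capture("wrist");np.save("pics/w1.npy",c,allow_pickle=True);cv2.imwrite("pics/w1.png",c["frame"])
o=bot.get_obs();print(o["tool_pos"],o["tcp_rot"],o["contact_force"],o["joint_positions"])
E
```

```text
time: 1.72
tool_pos: [528.3, -94.1, 186.7]
tcp_rot: [3.141, -0.0, -1.573]
contact_force: [-0.2, -0.9, -0.3]
grip_width: 91.7
[528.34223356 -94.17425613 186.91957738] [ 3.14142833e+00 -4.05497014e-04 -1.57300305e+00] [-1.11367498 -0.49012918  0.38961913] [-3.18975676e-01  3.98124027e-01  1.55423943e+00 -4.70328453e-04
  1.18925907e+00  1.25420254e+00]
```

View pics/w1.png

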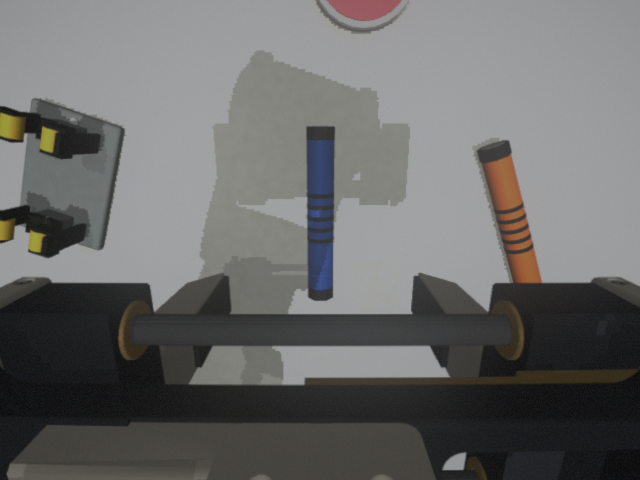

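The wrist view shows the blue torch running from (320,127) to (320,299), between the open fingers, with part of the bracket at (75,175).

Run:
```python
from h import *
c=np.load("pics/w1.npy",allow_pickle=True).item();P=cloud(c);hsv=cv2.cvtColor(c["frame"],cv2.COLOR_BGR2HSV)
f=c["frame"][100:310,290:350];m=np.zeros((480,640),np.uint8)
m[100:310,290:350]=((f.max(2)<60)|(hsv[100:310,290:350,1]>150))*255
n,L,S,C=cv2.connectedComponentsWithStats(m);i=1+S[1:,4].argmax();print(S[i])
v,u=np.nonzero(L==i);rows=[(v0,u[v==v0].mean()) for v0 in range(S[i,1]+5,S[i,1]+S[i,3]-5,4)]
A=plane(c,[(b,a) for a,b in rows],13);p=np.polyfit(A[:,0],A[:,1],1);print("yaw",np.degrees(np.arctan(p[0])),"y at 529",np.polyval(p,529))
for z in(0,13,26):print(z,plane(c,[(320,S[i,1]),(320,S[i,1]+S[i,3]-1)],z).round(1))
q=P[L==i];q=q[q[:,2]>8];print("cloud",np.nanmin(q,0),np.nanmax(q,0))
m=cv2.inRange(hsv,(22,120,80),(35,255,255));m[:,150:]=0
n,L,S,C=cv2.connectedComponentsWithStats(m)
for i in range(1,n):
    if S[i,4]>40:print("y",S[i],np.nanmedian(P[L==i],0))
b=(abs(P[...,2]-10)<3)&(P[...,1]>0)&(hsv[...,2]<190);b[270:]=0;b=cv2.morphologyEx(b.astype(np.uint8),cv2.MORPH_OPEN,np.ones((3,3)))
cn=max(cv2.findContours(b,0,2)[0],key=cv2.contourArea);W=plane(c,cn.reshape(-1,2),10)[:,:2];print("base",cv2.minAreaRect(np.float32(W)),len(cn))
c=np.load("pics/side0.npy",allow_pickle=True).item();P=cloud(c);hsv=cv2.cvtColor(c["frame"],cv2.COLOR_BGR2HSV)
b=(abs(P[...,2]-10)<4)&(P[...,1]>50)&(P[...,1]<230)&(P[...,0]<700)&(P[...,0]>450);b=cv2.morphologyEx(b.astype(np.uint8),cv2.MORPH_OPEN,np.ones((3,3)))
cn=max(cv2.findContours(b,0,2)[0],key=cv2.contourArea);W=plane(c,cn.reshape(-1,2),10)[:,:2];print("base side",cv2.minAreaRect(np.float32(W)))
```

```text
[307 127  27  13 326]
yaw -4.376906608572273 y at 529 -87.14717462177116
0 [[614.4 -93.3   0. ]
 [603.3 -93.3   0. ]]
13 [[614.  -93.3  13. ]
 [603.3 -93.3  13. ]]
26 [[613.6 -93.3  26. ]
 [603.3 -93.3  26. ]]
cloud [ 603.31662782 -105.17699876   17.7758572 ] [613.78404664 -81.41386445  27.48381616]
y [  0 113  22  27 486] [614.78621024 153.50802634  63.18648718]
y [ 40 126  18  27 333] [604.44554009 123.81914496  64.12499563]
y [  0 220  12  21 206] [529.08997153 181.13288585  61.17606371]
y [ 29 230  17  23 259] [519.46883732 153.04110228  64.10910389]
base ((567.8078002929688, 153.70941162109375), (85.52073669433594, 129.51278686523438), 71.08267211914062) 277
base side ((564.0675659179688, 152.56927490234375), (86.8903579711914, 130.472900390625), 71.95391082763672)<stdin>:7: RankWarning: Polyfit may be poorly conditioned
```

```bash
python3 -m pendant '[{"linear":[0,0,-35],"twist":0},{"linear":[0,0,-75],"twist":0},{"linear":[0,0,-115],"twist":0},{"linear":[0,0,-145],"twist":0},{"linear":[0,0,-165],"twist":0},{"linear":[0,0,-176],"twist":0},{"linear":[0,0,-182],"twist":0},{"linear":[0,0,-182],"twist":0},{"linear":[0,0,-182],"twist":0}]' 0
python3 -m pendant '[{"linear":[0,0,0],"twist":0},{"linear":[0,0,0],"twist":0},{"linear":[0,0,0],"twist":0},{"linear":[0,0,0],"twist":0},{"linear":[0,0,0],"twist":0},{"linear":[0,0,0],"twist":0},{"linear":[0,0,0],"twist":0},{"linear":[0,0,0],"twist":0}]' 255
```

```text
time: 2.9
tool_pos: [529.4, -93.2, 5.5]
tcp_rot: [-3.14, -0.001, -1.572]
contact_force: [-0.8, 0.8, 0.3]
grip_width: 91.7
time: 3.9
tool_pos: [528.9, -93.0, 4.7]
tcp_rot: [3.142, -0.0, -1.572]
contact_force: [0.6, 0.0, 0.6]
grip_width: 25.1
```

```bash
python3 -m pendant '[{"linear":[0,0,20],"twist":0},{"linear":[0,0,55],"twist":0},{"linear":[0,0,90],"twist":0},{"linear":[3,20,115],"twist":-2},{"linear":[8,55,120],"twist":-5},{"linear":[14,90,120],"twist":-8},{"linear":[20,130,120],"twist":-11},{"linear":[26,170,120],"twist":-14},{"linear":[32,205,115],"twist":-17},{"linear":[36,232,110],"twist":-18.5},{"linear":[37.5,243,105],"twist":-18.5},{"linear":[37.5,246.5,100],"twist":-18.5},{"linear":[37.5,246.5,100],"twist":-18.5},{"linear":[37.5,246.5,100],"twist":-18.5}]'
python3 - <<'E'
from plant import bot
from h import *
for n in("wrist","side","scene"):
    c=bot.capture(n);np.save(f"pics/{n}2.npy",c,allow_pickle=True);f=c["frame"]
    if n=="wrist":cv2.imwrite("pics/w2.png",f)
    else:
        u,v=proj(c,[[566,153,70]])[0].astype(int);g=f[max(v-70,0):v+70,max(u-90,0):u+90];cv2.imwrite(f"pics/{n}2.png",cv2.resize(g,None,fx=3,fy=3,interpolation=2));print(n,u-90,v-70)
a=[cv2.imread(f"pics/{n}2.png") for n in("side","scene")]
o=bot.get_obs();print(o["tool_pos"],o["tcp_rot"],o["contact_force"],o["moment"],o["grip_width"])
E
```

```text
time: 5.65
tool_pos: [566.6, 152.6, 104.9]
tcp_rot: [-3.141, -0.0, -1.895]
contact_force: [0.5, 0.6, -0.4]
grip_width: 25.2
side 167 128
scene 322 174
[566.66105064 152.85933592 105.06432425] [-3.14113038e+00  6.92580979e-05 -1.89523304e+00] [-0.30074612  0.35804587 -1.37978075] [ 3.77555106e-02  4.06442847e-02 -2.53495732e-06] 25.323965557816056
```

View pics/w2.png

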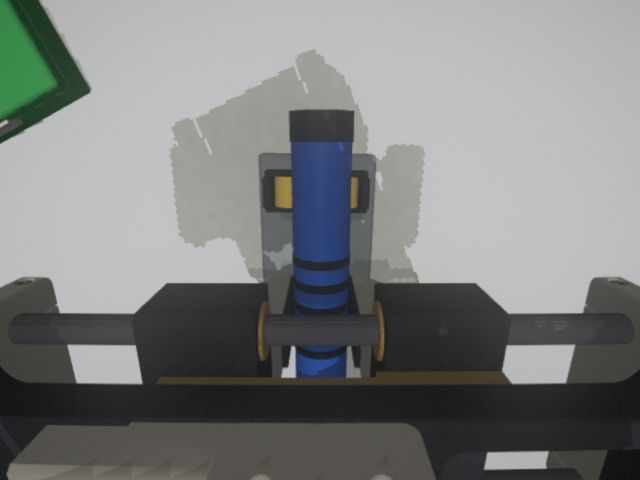

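View pics/side2.png

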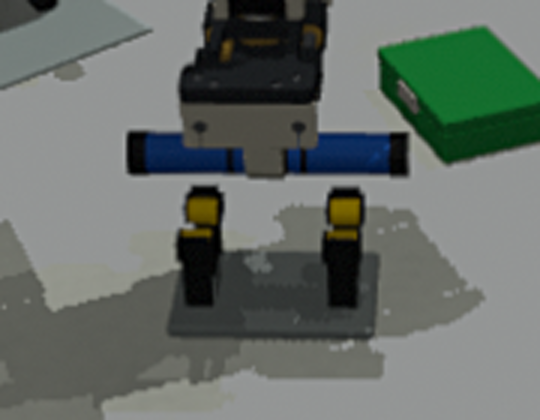

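The wrist view shows the torch over the bracket, axis at u≈322, with the far clip centred at about u=316. In the side view the torch looks level and roughly centred above both clips. I'll measure the small offset.

Run:
```python
from h import *
c=np.load("pics/wrist2.npy",allow_pickle=True).item();P=cloud(c);f=c["frame"];hsv=cv2.cvtColor(f,cv2.COLOR_BGR2HSV)
print({k:np.round(c[k],2) for k in("fx","cx","cy")})
th=np.radians(-18.6);a=np.array([np.cos(th),np.sin(th)]);b=np.array([-a[1],a[0]]);o=np.array([566.6,152.9])
loc=lambda W:np.c_[(W[:,:2]-o)@a,(W[:,:2]-o)@b].round(1)
# torch silhouettes on plane 113
for v in range(145,250,12):
    u=np.nonzero(hsv[v,270:375,1]>170)[0]+270
    u=u[(hsv[v,u,0]>100)];print(v,u.min(),u.max(),loc(plane(c,[((u.min()+u.max())/2,v)],113)))
print("torch tip z113,126",loc(plane(c,[(322,111)],113)),loc(plane(c,[(322,111)],126)))
# yellow
m=cv2.inRange(hsv,(18,100,60),(36,255,255));m[230:]=0;m[:,:250]=0;m[:,400:]=0
n,L,S,C=cv2.connectedComponentsWithStats(m)
for i in range(1,n):
    if S[i,4]>40:
        x,y,w,h=S[i,:4];print("yel",S[i],np.nanmedian(P[L==i],0).round(1),loc(plane(c,[(x,y),(x+w,y),(x,y+h),(x+w,y+h)],64)).tolist())
# jaw dark outer edges
for v in range(176,210,6):
    d=np.nonzero(f[v,240:400].max(1)<55)[0]+240;print("jaw",v,d.min(),d.max(),loc(plane(c,[(d.min(),v),(d.max(),v)],66)).tolist())
# base edges z=10
for v in range(215,275,10):
    r=P[v,240:400];d=np.nonzero((r[:,2]>6)&(r[:,2]<14))[0]+240;print("base",v,d.min(),d.max(),loc(plane(c,[(d.min(),v),(d.max(),v)],10)).tolist())
for u in(270,280,362,368):
    r=P[130:170,u];d=np.nonzero((r[:,2]>6)&(r[:,2]<14))[0]+130;print("far edge",u,d.min(),loc(plane(c,[(u,d.min())],10)))
# side view: torch ends and rollers
c=np.load("pics/side2.npy",allow_pickle=True).item();f=c["frame"];hsv=cv2.cvtColor(f,cv2.COLOR_BGR2HSV);P=cloud(c)
m=cv2.inRange(hsv,(18,110,60),(36,255,255));m[:185]=0;m[240:]=0
n,L,S,C=cv2.connectedComponentsWithStats(m)
for i in range(1,n):
    if S[i,4]>15:print("side yel",S[i],np.nanmedian(P[L==i],0).round(1),loc(np.nanmedian(P[L==i],0)[None]))
q=(abs(P[...,2]-113)<16)&(f.max(2)<250);q[:, :200]=0;q[:,320:]=0
row=np.nonzero(hsv[178,195:320,2]<110)[0]+195;print("torch cols",row.min(),row.max(),loc(plane(c,[(row.min(),178),(row.max(),178)],113)))
```

```text
{'fx': np.float64(342.65), 'cx': np.float64(320.77), 'cy': np.float64(237.58)}Traceback (most recent call last):
  File "<stdin>", line 9, in <module>
    return umr_minimum(a, axis, None, out, keepdims, initial, where)
ValueError: zero-size array to reduction operation minimum which has no identity
```

Run:
```python
from h import *
c=np.load("pics/wrist2.npy",allow_pickle=True).item();P=cloud(c);f=c["frame"];hsv=cv2.cvtColor(f,cv2.COLOR_BGR2HSV)
th=np.radians(-18.6);a=np.array([np.cos(th),np.sin(th)]);b=np.array([-a[1],a[0]]);o=np.array([566.6,152.9])
loc=lambda W:np.c_[(W[:,:2]-o)@a,(W[:,:2]-o)@b].round(1)
def show(t,u,v,z):
    if len(u)>1:print(t,v,u.min(),u.max(),loc(plane(c,[(u.min(),v),((u.min()+u.max())/2,v),(u.max(),v)],z)).tolist())
for v in range(148,250,14):
    r=hsv[v,285:360].astype(int);show("torch",np.nonzero((r[:,1]>120)&(abs(r[:,0]-115)<15))[0]+285,v,113)
print("torch tip",loc(plane(c,[(322,111)],113)),loc(plane(c,[(322,111)],126)))
for v in range(176,210,6): show("jaw",np.nonzero(f[v,250:390].max(1)<45)[0]+250,v,66)
for v in range(180,206,6):
    r=hsv[v,260:380].astype(int);show("yel",np.nonzero((r[:,1]>100)&(r[:,0]<36)&(r[:,0]>14))[0]+260,v,64)
for v in range(215,275,10):
    r=P[v,240:400];show("base",np.nonzero((r[:,2]>6)&(r[:,2]<14))[0]+240,v,10)
for u in(270,280,362,368):
    r=P[130:170,u];d=np.nonzero((r[:,2]>6)&(r[:,2]<14))[0]+130
    if len(d):print("far edge",u,d.min(),loc(plane(c,[(u,d.min())],10)))
c=np.load("pics/side2.npy",allow_pickle=True).item();f=c["frame"];hsv=cv2.cvtColor(f,cv2.COLOR_BGR2HSV)
for v in(195,198,200):
    r=hsv[v,200:310].astype(int);k=np.nonzero((r[:,1]>100)&(r[:,0]<36)&(r[:,0]>18))[0]+200
    L,R=k[k<257],k[k>257]
    if len(L) and len(R): print("side yel",L.min(),L.max(),R.min(),R.max(),loc(plane(c,[((L.min()+L.max())/2,v),((R.min()+R.max())/2,v)],64)).tolist())
k=np.nonzero(hsv[178,195:320,2]<85)[0]+195;show("side torch",k,178,113)
```

```text
torch 148 295 345 [[71.2, 10.9], [71.2, 0.3], [71.2, -10.3]]
torch 162 294 350 [[65.4, 11.4], [65.4, -0.6], [65.4, -12.5]]
torch 176 294 348 [[59.5, 11.5], [59.5, -0.1], [59.5, -11.8]]
torch 190 293 349 [[53.4, 12.1], [53.4, -0.2], [53.5, -12.4]]
torch 204 294 348 [[47.2, 11.8], [47.2, -0.2], [47.3, -12.1]]
torch 218 294 348 [[40.9, 11.9], [40.9, -0.2], [40.9, -12.2]]
torch 232 294 348 [[34.4, 12.0], [34.4, -0.2], [34.5, -12.4]]
torch 246 294 348 [[27.8, 12.2], [27.8, -0.2], [27.8, -12.5]]
torch tip [[86.  -0.5]] [[85.  -0.5]]
yel 180 275 357 [[52.2, 26.3], [52.2, 2.7], [52.3, -20.9]]
yel 186 275 357 [[48.8, 26.4], [48.8, 2.7], [48.8, -21.0]]
yel 192 275 357 [[45.3, 26.5], [45.3, 2.7], [45.3, -21.1]]
yel 198 275 356 [[41.8, 26.6], [41.8, 3.0], [41.8, -20.6]]
yel 204 275 356 [[38.2, 26.8], [38.3, 3.0], [38.3, -20.7]]
base 215 260 372 [[19.9, 45.6], [20.0, 3.5], [20.0, -38.7]]
base 225 261 372 [[12.2, 45.2], [12.2, 3.1], [12.3, -39.0]]
base 235 261 371 [[4.3, 45.6], [4.4, 3.5], [4.4, -38.6]]
base 245 262 371 [[-3.7, 45.2], [-3.7, 3.2], [-3.6, -38.9]]
base 255 262 370 [[-11.9, 45.6], [-11.8, 3.6], [-11.8, -38.5]]
base 265 263 370 [[-20.1, 45.2], [-20.1, 3.2], [-20.0, -38.8]]
far edge 270 153 [[65.3 36.3]]
far edge 280 153 [[65.3 29.2]]
far edge 362 154 [[ 64.7 -29.6]]
far edge 368 154 [[ 64.7 -33.9]]
side yel 229 240 277 286 [[-46.2, 21.4], [43.0, 22.1]]
side yel 229 239 276 286 [[-46.1, 11.3], [42.5, 11.9]]
side yel 229 239 277 286 [[-45.4, 4.6], [43.7, 5.3]]
side torch 178 209 319 [[-87.8, 3.8], [13.0, 4.1], [113.1, 5.2]]
```

The bracket centre line is about 2.8 mm to +y' of the torch, and the two are centred along x within about 1 mm. I'll shift by (+0.9, +2.6), drop to just above the rollers and check again.

```bash
python3 -m pendant '[{"linear":[0.9,2.6,0],"twist":0},{"linear":[0.9,2.6,-12],"twist":0},{"linear":[0.9,2.6,-25],"twist":0},{"linear":[0.9,2.6,-35],"twist":0},{"linear":[0.9,2.6,-38],"twist":0},{"linear":[0.9,2.6,-38],"twist":0}]'
cat > chk.py <<'E'
from plant import bot
from h import *
import sys
zt=float(sys.argv[1]);c=bot.capture("wrist");f=c["frame"];cv2.imwrite(f"pics/w{sys.argv[2]}.png",f);hsv=cv2.cvtColor(f,cv2.COLOR_BGR2HSV);P=cloud(c)
ob=bot.get_obs();print(ob["tool_pos"].round(2),ob["contact_force"].round(2),ob["grip_width"])
th=np.radians(-18.6);a=np.array([np.cos(th),np.sin(th)]);b=np.array([-a[1],a[0]]);o=ob["tool_pos"][:2]
loc=lambda W:np.c_[(W[:,:2]-o)@a,(W[:,:2]-o)@b].round(1)
def show(t,u,v,z):
    if len(u)>1:print(t,v,u.min(),u.max(),loc(plane(c,[(u.min(),v),((u.min()+u.max())/2,v),(u.max(),v)],z)).tolist())
for v in range(130,270,14):
    r=hsv[v,280:365].astype(int);show("torch",np.nonzero((r[:,1]>120)&(abs(r[:,0]-115)<15))[0]+280,v,zt)
    r=hsv[v,240:400].astype(int);show("yel",np.nonzero((r[:,1]>100)&(r[:,0]<36)&(r[:,0]>14))[0]+240,v,64)
    r=P[v,220:420];show("base",np.nonzero((r[:,2]>6)&(r[:,2]<14))[0]+220,v,10)
E
python3 chk.py 75 3
```

```text
time: 6.55
tool_pos: [567.3, 156.1, 66.5]
tcp_rot: [3.141, -0.0, -1.894]
contact_force: [1.0, -0.2, -1.2]
grip_width: 25.3
[567.55 156.11  66.84] [-0.44  0.53 -0.8 ] 25.474262722419045
torch 144 297 344 [[72.6, 10.2], [72.6, 0.4], [72.6, -9.5]]
torch 158 294 347 [[66.8, 11.6], [66.8, 0.4], [66.8, -10.9]]
base 158 253 390 [[63.4, 41.6], [63.5, -0.2], [63.6, -42.0]]
torch 172 293 348 [[60.9, 12.2], [60.9, 0.4], [61.0, -11.5]]
base 172 254 390 [[55.0, 41.4], [55.1, -0.6], [55.2, -42.5]]
torch 186 294 349 [[54.9, 11.8], [55.0, -0.1], [55.0, -12.0]]
yel 186 272 373 [[53.5, 22.9], [53.5, -0.6], [53.6, -24.1]]
base 186 254 389 [[46.4, 41.8], [46.4, -0.3], [46.6, -42.4]]
torch 200 294 348 [[48.8, 12.0], [48.8, 0.1], [48.8, -11.7]]
yel 200 272 372 [[46.9, 23.2], [46.9, -0.4], [47.0, -23.9]]
torch 214 294 348 [[42.5, 12.1], [42.6, 0.1], [42.6, -11.9]]
yel 214 272 372 [[40.2, 23.4], [40.2, -0.4], [40.3, -24.2]]
base 214 255 256 [[28.6, 42.1], [28.6, 41.8], [28.6, 41.5]]
torch 228 294 348 [[36.1, 12.2], [36.1, 0.1], [36.2, -12.0]]
base 228 256 386 [[19.3, 41.9], [19.4, -0.0], [19.5, -42.0]]
torch 242 294 348 [[29.6, 12.3], [29.6, 0.1], [29.6, -12.2]]
base 242 257 385 [[9.9, 41.7], [10.0, -0.0], [10.1, -41.8]]
torch 256 296 346 [[22.8, 11.5], [22.9, 0.0], [22.9, -11.4]]
base 256 257 384 [[0.3, 42.2], [0.4, 0.3], [0.4, -41.7]]
```

Offset is now within 0.4 mm and 1°. I'll apply the small twist and push down in steps.

```bash
python3 -m pendant '[{"linear":[0,-0.3,-2],"twist":-0.8},{"linear":[0,-0.3,-5],"twist":-0.8},{"linear":[0,-0.3,-8],"twist":-0.8},{"linear":[0,-0.3,-10],"twist":-0.8}]'
python3 -m pendant '[{"linear":[0,0,-2],"twist":0},{"linear":[0,0,-4],"twist":0},{"linear":[0,0,-4],"twist":0}]'
python3 -m pendant '[{"linear":[0,0,-2],"twist":0},{"linear":[0,0,-4],"twist":0},{"linear":[0,0,-5],"twist":0},{"linear":[0,0,-5],"twist":0}]'
```

```text
time: 7.1
tool_pos: [567.6, 155.9, 57.5]
tcp_rot: [-3.141, 0.0, -1.908]
contact_force: [-1.8, 0.1, 6.7]
grip_width: 25.2
time: 7.48
tool_pos: [567.6, 155.8, 53.1]
tcp_rot: [-3.141, 0.0, -1.908]
contact_force: [-1.3, 0.6, 4.5]
grip_width: 25.3
time: 7.98
tool_pos: [567.5, 155.6, 47.2]
tcp_rot: [3.142, -0.0, -1.908]
contact_force: [2.4, -0.1, -4.0]
grip_width: 25.1
```

The peak (~7 N) has passed and the rollers are now pulling. I'll follow the torch down to the saddles.

```bash
python3 -m pendant '[{"linear":[0,0,-2],"twist":0},{"linear":[0,0,-4],"twist":0},{"linear":[0,0,-6],"twist":0},{"linear":[0,0,-7],"twist":0},{"linear":[0,0,-7],"twist":0}]'
python3 -m pendant '[{"linear":[0,0,-1],"twist":0},{"linear":[0,0,-1.5],"twist":0},{"linear":[0,0,-1.5],"twist":0}]'
```

```text
time: 8.6
tool_pos: [567.4, 155.7, 40.3]
tcp_rot: [3.141, -0.0, -1.908]
contact_force: [5.0, -1.2, -8.5]
grip_width: 25.3
time: 8.98
tool_pos: [567.4, 155.7, 39.2]
tcp_rot: [-3.142, -0.0, -1.908]
contact_force: [3.7, -1.9, -6.7]
grip_width: 25.0
```

```bash
python3 -m pendant '[{"linear":[0,0,-0.7],"twist":0},{"linear":[0,0,-0.7],"twist":0}]'
python3 -m pendant '[{"linear":[0,0,-0.7],"twist":0},{"linear":[0,0,-0.7],"twist":0}]'
```

```text
time: 9.22
tool_pos: [567.4, 155.7, 38.5]
tcp_rot: [-3.141, -0.0, -1.908]
contact_force: [4.3, -0.8, -7.2]
grip_width: 25.0
time: 9.48
tool_pos: [567.4, 155.8, 37.8]
tcp_rot: [-3.142, -0.0, -1.908]
contact_force: [4.1, -1.8, -7.4]
grip_width: 25.0
```

```bash
python3 -m pendant '[{"linear":[0,0,-0.6],"twist":0},{"linear":[0,0,-0.6],"twist":0}]'
python3 -m pendant '[{"linear":[0,0,-0.6],"twist":0},{"linear":[0,0,-0.6],"twist":0}]'
```

```text
time: 9.72
tool_pos: [567.4, 155.7, 37.2]
tcp_rot: [-3.142, -0.0, -1.908]
contact_force: [4.4, -1.1, -7.1]
grip_width: 25.0
time: 9.98
tool_pos: [567.4, 155.8, 36.8]
tcp_rot: [-3.141, 0.0, -1.908]
contact_force: [3.8, -0.6, -4.4]
grip_width: 25.1
```

Run:
```python
from plant import bot
from h import *
c=bot.capture("side");f=c["frame"][150:260,190:330];cv2.imwrite("pics/s4.png",cv2.resize(f,None,fx=5,fy=5,interpolation=2))
o=bot.get_obs();print(o["tool_pos"],o["contact_force"],o["moment"])
```

```text
[567.44353677 155.80227837  36.85084835] [ 4.0996574  -1.3893521  -5.46150771] [-0.21223819 -0.64123153  0.09866166]
```

View pics/s4.png

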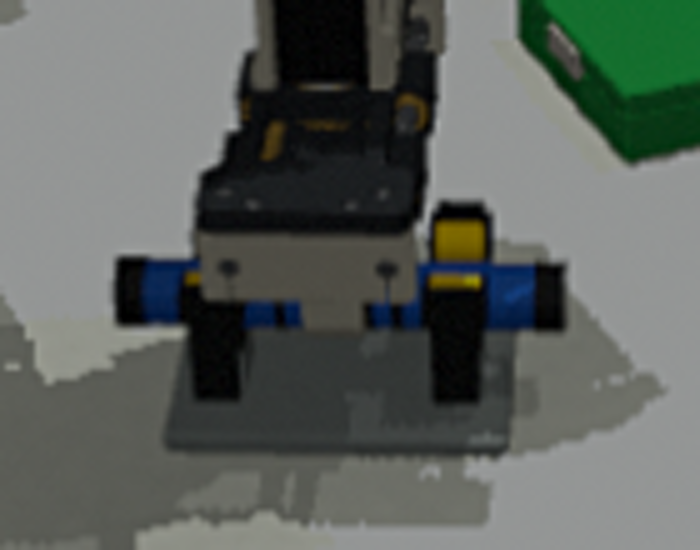

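The torch lies level inside both clips, from (120,290) to (560,297) in the crop. The pull is now easing as it seats, so I'll take a small final step.

```bash
python3 -m pendant '[{"linear":[0,0,-0.4],"twist":0},{"linear":[0,0,-0.4],"twist":0}]'
python3 -m pendant '[{"linear":[0,0,-0.4],"twist":0},{"linear":[0,0,-0.4],"twist":0}]'
```

```text
time: 10.28
tool_pos: [567.5, 155.8, 36.7]
tcp_rot: [-3.141, 0.0, -1.908]
contact_force: [1.4, -1.9, 0.5]
grip_width: 25.2
time: 10.52
tool_pos: [567.5, 155.8, 36.7]
tcp_rot: [-3.141, 0.0, -1.908]
contact_force: [0.5, -1.9, 6.1]
grip_width: 24.9
```

It has reached the saddles: z has stopped and the force has turned to a light push. I'll relieve it and let go.

```bash
python3 -m pendant '[{"linear":[0,0,0.4],"twist":0},{"linear":[0,0,0.4],"twist":0}]'
python3 -m pendant '[{"linear":[0,0,0],"twist":0},{"linear":[0,0,0],"twist":0},{"linear":[0,0,0],"twist":0},{"linear":[0,0,0],"twist":0},{"linear":[0,0,0],"twist":0},{"linear":[0,0,0],"twist":0},{"linear":[0,0,0],"twist":0}]' 0
python3 -m pendant '[{"linear":[0,0,5],"twist":0},{"linear":[0,0,15],"twist":0},{"linear":[0,0,35],"twist":0},{"linear":[0,0,65],"twist":0},{"linear":[0,0,100],"twist":0},{"linear":[0,0,140],"twist":0},{"linear":[-20,-30,150],"twist":0},{"linear":[-40,-80,150],"twist":0},{"linear":[-60,-130,150],"twist":0},{"linear":[-70,-180,150],"twist":0},{"linear":[-70,-200,150],"twist":0},{"linear":[-70,-200,150],"twist":0},{"linear":[-70,-200,150],"twist":0}]' 0
python3 - <<'E'
from plant import bot
from h import *
th=np.radians(-19.3);a=np.array([np.cos(th),np.sin(th)]);b=np.array([-a[1],a[0]]);o=np.array([567.4,155.5])
ims=[]
for n,hh in(("side",60),("scene",60)):
    c=bot.capture(n);f=c["frame"];P=cloud(c);hsv=cv2.cvtColor(f,cv2.COLOR_BGR2HSV)
    u,v=proj(c,[[567,155,45]])[0].astype(int);g=f[v-50:v+50,u-65:u+65];ims.append(cv2.resize(g,(520,400),interpolation=2)[:,:])
    m=cv2.inRange(hsv,(105,120,40),(125,255,255))>0;m&=(abs((P[...,:2]-o)@a)<90)&(abs((P[...,:2]-o)@b)<30)
    q=P[m];al=(q[:,:2]-o)@a
    for s in(-1,1):
        k=q[(s*al>55)];print(n,s,"end top z (want 58)",np.nanpercentile(k[:,2],90) if len(k) else None)
    print("blue extent along",al.min(),al.max())
cv2.imwrite("pics/end.png",cv2.resize(np.hstack(ims),(800,308)))
E
```

```text
time: 10.78
tool_pos: [567.5, 155.8, 36.7]
tcp_rot: [-3.141, 0.0, -1.908]
contact_force: [0.7, -2.4, 5.3]
grip_width: 25.1
time: 11.65
tool_pos: [567.4, 155.8, 36.2]
tcp_rot: [-3.142, -0.0, -1.908]
contact_force: [0.6, 0.4, -0.1]
grip_width: 89.8
time: 13.28
tool_pos: [497.4, -43.6, 186.6]
tcp_rot: [-3.141, 0.0, -1.908]
contact_force: [-0.3, 0.5, 0.0]
grip_width: 91.6
side -1 end top z (want 58) 49.43580489669663
side 1 end top z (want 58) 58.12735210426053
blue extent along -75.18920050744876 72.83826206249566
scene -1 end top z (want 58) 58.1544126060456
scene 1 end top z (want 58) 57.746682971174664
blue extent along -73.98553777277579 75.8522069330538
```

View pics/end.png

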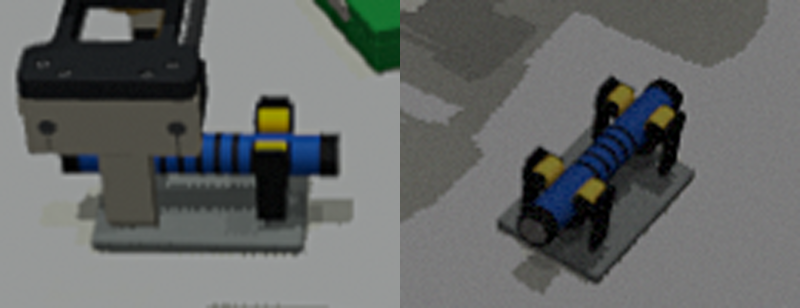

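The scene view shows the torch home in both clips, with the rollers closed over it at both ends. Both end tops are at about z=58 mm, the seated height. The side view's low reading at the -x end is where the gripper blocks the camera. Handing in.

```bash
python3 -c "
from plant import bot
print(bot.close_job())"
```

```text
the job is handed in; nothing more can be done
None
```

The blue torch is home in its bracket with both clips over it, and the job is handed in; by the robot's clock the last move ended at 13.3 s of the 35 s allowed. I gripped the torch at its middle, lined it up over the bracket with the wrist camera, and pressed it down. The push read about 7 N near its peak, then the rollers pulled it in. I stopped at a light 6 N contact on the saddles, let go and backed away.

**Last checks:**
- **Height:** the scene camera put the tops of both torch ends at about 58 mm, which is the fully seated height. It also shows the rollers closed over both ends.
- **Centring:** the torch is centred along the bracket to within about 1 mm.
- **Robot clear:** the gripper is well away from everything, and the force on the tool reads about zero.

**Disagreed or not checked:**
- **Low side reading:** the side camera read 49 mm at the -x end, where the gripper was blocking its view; its other end read 58 mm.
- **Backing off:** easing up 0.4 mm before letting go barely reduced the contact force (6.1 to 5.3 N). Opening the fingers removed it.
- **Orange torch:** I never went near it, but I did not measure it again at the end.

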